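# Turn the bauble indexer back one notch

### The job

The bauble turntable was clicked on one notch too far. With light fingertip pushes only, gripping nothing, tip the red-barred pawl up out of the teeth so that it falls back and stays open, push the wheel (its orange posts are for the finger) back one notch, clockwise seen from above, then tip the pawl over again so that its nose drops fully into the new tooth gap. The bauble's paint is wet, so do not touch it, and leave the gift box, the two jars and the brush where they are.

Things in the scene. Friction and masses are not known exactly. Their poses are not given: they have to be found in the camera images.
- stand: Blue base, fixed: round, 244 mm diameter, 18 mm high, with a foot 90 mm wide reaching 200 mm from the axis along the stand's -y; on it two cheeks (38 mm over the outsides, tops 68 mm above the bench) hold the pawl. Origin on the wheel's vertical axis at bench height, z up. The pawl lies straight out along the stand's -y
- wheel_turn (a joint): Angle of the toothed wheel about the stand's vertical axis, rad; positive counter-clockwise seen from above (forward), backward is clockwise, falling. 0: pawl nose in the middle of the first tooth gap; starts within 0.05 of 0. One notch = 0.524 (30 degrees); free play in a gap 0.085 each way. Nose down blocks it backward; nose up it turns with about 1.6 N at a post and stays where left
- pawl_tip (a joint): Tip angle of the steel pawl, rad: 0 nose fully down, 1.0 fully open. Level pivot 150 mm from the wheel's axis along the stand's -y, 58 mm above the bench; a lever 60 mm long rises from it to the red bar. Pushing the bar away from the wheel lifts the nose. Top-heavy: past about 0.5 it falls open by itself and stays, below that it falls shut by itself. Needs under 1 N at the bar
- pawl_bar (a point): Red round cross-bar at the top of the pawl's lever, 14 mm diameter, 44 mm long along the stand's x axis; this point is its centre. Shut: 128 mm from the wheel's axis along the stand's -y, 114 mm above the bench. Fully open: about 185 mm out, 107 mm above the bench; in between it rises to 118 mm
- wheel: Grey toothed wheel with its posts and the bauble; origin as the stand's, turning with the wheel. Upper face 40 mm above the bench; 236 mm in diameter and 18 mm thick; 12 dark saw teeth, 9 mm high (tops 49 mm above the bench), stand on it 96 to 114 mm from the axis
- pawl: The steel pawl with its red bar; origin on its pivot, axes as the stand's when shut
- nose (a point): Foot of the pawl's nose (12 mm wide): when shut 105 mm from the wheel's axis, 42 mm above the bench
- post_1 (a point): Orange finger post 1 of 4, standing on the wheel: vertical round pin, 11 mm diameter, 48 mm tall, 76 mm from the wheel's axis; this point is the centre of its foot on the wheel's upper face (40 mm above the bench). With wheel_turn at 0 it stands -45 degrees round the axis, counter-clockwise from the stand's x axis. It turns with the wheel
- post_2 (a point): Orange finger post 2 of 4, standing on the wheel: vertical round pin, 11 mm diameter, 48 mm tall, 76 mm from the wheel's axis; this point is the centre of its foot on the wheel's upper face (40 mm above the bench). With wheel_turn at 0 it stands 45 degrees round the axis, counter-clockwise from the stand's x axis. It turns with the wheel
- post_3 (a point): Orange finger post 3 of 4, standing on the wheel: vertical round pin, 11 mm diameter, 48 mm tall, 76 mm from the wheel's axis; this point is the centre of its foot on the wheel's upper face (40 mm above the bench). With wheel_turn at 0 it stands 135 degrees round the axis, counter-clockwise from the stand's x axis. It turns with the wheel
- post_4 (a point): Orange finger post 4 of 4, standing on the wheel: vertical round pin, 11 mm diameter, 48 mm tall, 76 mm from the wheel's axis; this point is the centre of its foot on the wheel's upper face (40 mm above the bench). With wheel_turn at 0 it stands -135 degrees round the axis, counter-clockwise from the stand's x axis. It turns with the wheel
- bauble (a point): Dark red bauble with gold stripes, wet, 64 mm diameter, fixed on the middle of the wheel; this point is its centre, 80 mm above the bench; its top is 112 mm above the bench
- gift_box: Loose blue gift box, 70 mm cube, with a gold bauble in it; origin at the centre of its underside
- gold_jar: Loose yellow paint jar with a brass lid, 54 mm diameter, 62 mm tall; origin at the centre of its underside
- green_jar: Loose green paint jar with a white lid, 54 mm diameter, 62 mm tall; origin at the centre of its underside
- brush: Loose paint brush lying on the bench, about 170 mm long along its x axis, under 20 mm high; on the robot's side of the stand

How it is judged:
By the outcome, as a careful person would: the job done as asked, in the order asked, and still so for the second after the job is handed in, with the robot touching nothing.
It also fails if it takes over 61 s, if anything falls off the work surface, if the arm or the gripper's body presses on something with over 40 N, if the wrist force passes 120 N, or if a joint passes its speed limit or range.

### The arm

A 6-joint arm with a two-finger parallel gripper is mounted at the origin on the work surface. World frame = base frame: x ahead of the robot, y to its left, z up, the work surface at z = 0. Lengths are in m, angles in degrees, forces in N, time in s.
With the tool pointing down it reaches from about 0.3 to 0.75 m from the base axis. Payload 8.5 kg.
Tool frame: the origin (TCP) lies at the very end of the fingers, on their centre line; the grasp point (between the pads) lies 19 mm behind it (hold_point_z is the distance from the TCP to the grasp point, in m); z points along the fingers, y is the direction in which the jaws open and shut (so a half turn about z gives the same grasp; the last joint's range is limited). The gripper opens to 85 mm and grips with 20 to 120 N. Pads are 22 mm wide; open, the fingers measure 114 mm over their backs; the gripper's body (76 mm by 85 mm) begins 54 mm behind the grasp point. The pads swing forward as they close: fully open they stand 13 mm farther back than shut.
Start: joints at [-76.908, 21.807, 74.336, -0, 83.858, -12.336], TCP at [0.236, -0.497, 0.192] pointing down, gripper open.
Joint ranges: [-178.18, 178.18], [-50.72, 133.34], [12.68, 142.11], [-81.47, 261.47], [9.98, 163.14], [-165.26, 165.26]. Speed limits (degrees/s): [136.94, 136.94, 180, 180, 180, 180].

### API

Orientations are given as a 3x3 rotation matrix whose columns are the frame's x, y, z axes.
In Python, from rig import observe, get_image, close_job, hold_point_z gives the robot as it stands. The module is installed in compiled form; this text tells all that it offers.
- The arm moves only by the tool jog_arm, never from a script. Its arguments are lists of equal length, an entry for each row: "travel": the shift along the world's x, y, z in m, a list of three; "dr": the turn, a rotation vector about the world's x, y, z in rad, a list of three. In form: {"travel": [[x, y, z], ...], "dr": [[rx, ry, rz], ...]}. A call has 1 to 20 rows; each row shifts and turns the commanded pose from where the row before left it; what a row does not reach is not made up. A row lasts 1/12 s, in which the tool goes at most 41.7 mm and 7.16 degrees, less where a joint would pass 70% of its speed; a pose out of reach is approached as far as the arm can. A call with a gripper value outside its range is refused whole. "jaw" is the finger opening in m, from 0 to 0.0854, set as the call begins (left out, the last holds). The fingers move at their own pace and stop on an object; "newtons" is the grip in N (left out, the last holds). Time passes only in rows, so rows that do not move let the fingers close. It gives the time, the measured TCP pose, the force and the opening at its end, in the units of the state.
- observe(): the state, without advancing time (a new reading comes with each control period).
- get_image(name): name is "scene" or "top" or "wrist"; returns a dict with "color" (480x640x3 uint8, red, green, blue), "fovy" (degrees; the focal length in pixels is half the picture's height over the tangent of half this angle, whatever the lens; pixels are square), "cx", "cy" (the principal point, pixels), "R" (3x3) and "t" (3): a world point X has camera coordinates R X + t. Camera axes: x right, y down, z forward; pixel columns grow to the right and rows downward; lengths in m; the calibration is good to about 2 mm. A picture is of the moment at which its call begins. There is no depth.
- close_job(): hands the job in, once; it reports no verdict.
The state is a dict: "time_s": time; "q": joint angles; "qvel": joint speeds; "joint_efforts": joint torques, N m; "position": TCP position; "tool_rot": TCP orientation; "ft_force": force on the tool from outside, world axes, zero at the start; "wrist_torque": the same for the moment, N m; "grip_width": finger opening in m.
Only numpy, scipy, OpenCV 4.12 (cv2) and the standard library are available. Lean on these libraries where they do the work, as an engineer would, in place of code of your own. Each camera call takes 0.05 s, during which the arm holds its last target.

## Working session

There is one attempt and no reset: what is moved stays moved. The work goes in short steps, Python scripts to look and compute and a tool call to move; the robot and the scene stay as the last step left them, time stands still between calls to the robot, and variables do not carry over. Pictures are saved under pics/ and viewed, and the job is handed in when it is done.

Besides the shell and the picture viewer there is one more tool, called after "Emit:" by a JSON object that holds its "name" and its "arguments", one argument or row to a line. jog_arm: Moves the arm, as the interface text tells. Its arguments: {"type":"object","properties":{"travel":{"type":"array"},"dr":{"type":"array"},"jaw":{"type":"number"},"newtons":{"type":"number"}},"required":["travel","dr"]}

```bash
mkdir -p pics
cat > h.py <<'E'
import numpy as np,cv2
from rig import observe,get_image
def snap(n,f):
    g=get_image(n); cv2.imwrite(f'pics/{f}.png',cv2.cvtColor(g['color'],cv2.COLOR_RGB2BGR)); return g
def K(g):
    f=240/np.tan(np.radians(g['fovy'])/2); return f
def ray(g,u,v,z):
    R=np.array(g['R']);t=np.array(g['t']);f=K(g)
    d=R.T@np.array([(u-g['cx'])/f,(v-g['cy'])/f,1]);o=-R.T@t
    return o+d*(z-o[2])/d[2]
def proj(g,X):
    c=np.array(g['R'])@np.array(X)+np.array(g['t']);f=K(g)
    return c[0]/c[2]*f+g['cx'],c[1]/c[2]*f+g['cy']
E
python3 - <<'E'
from h import *
for n in('scene','top','wrist'):
    g=snap(n,n+'0'); print(n,g['fovy'],g['cx'],g['cy'],-np.array(g['R']).T@np.array(g['t']))
o=observe();print(o)
E
```

```text
scene 47.95162803141409 321.8625570520581 246.57582595953963 [ 1.01091383 -0.32188384  0.87082994]
top 47.46962578131349 318.5855516248546 235.79235166415654 [0.5012584  0.050423   1.04779905]
wrist 71.59788488002589 316.1288607345147 240.82857522416552 [ 0.29796521 -0.46720427  0.37345011]
{'time_s': 0.15, 'q': array([-7.69069838e+01,  2.18319717e+01,  7.43735728e+01, -1.59521619e-03,
        8.38591611e+01, -1.23375282e+01]), 'qvel': array([-0.07725656, -0.14943762, -0.1509382 , -0.00267614,  0.11198948,
       -0.05196808]), 'joint_efforts': array([ 2.87702278e-03, -4.48623455e+01, -2.31343853e+01, -1.61483040e-04,
        3.80657191e-03,  1.01896194e-05]), 'position': array([ 0.23608899, -0.49643951,  0.19186215]), 'tool_rot': array([[ 9.03105244e-01,  4.29419188e-01, -2.82791665e-04],
       [ 4.29419228e-01, -9.03104607e-01,  1.09369730e-03],
       [ 2.14264150e-04, -1.10915994e-03, -9.99999362e-01]]), 'ft_force': array([-0.02049164, -0.75168023,  0.48073605]), 'wrist_torque': array([ 0.01035449, -0.0026543 , -0.01889227]), 'grip_width': 0.08530716731787437}
```

View pics/top0.png

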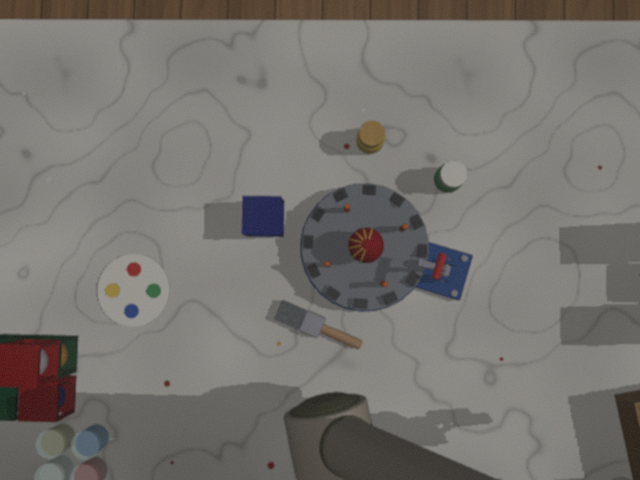

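View pics/scene0.png

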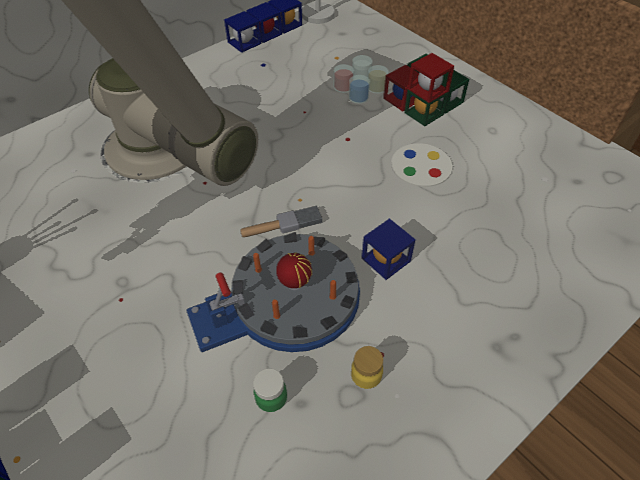

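The top view shows the wheel around (365,247), the bar at (440,266), the posts at (348,207), (405,227), (385,284) and (328,264), and the arm is clear of all of them. Next I'll measure these.

```bash
cat > meas.py <<'E'
from h import *
import sys
def blobs(g,kind):
    hsv=cv2.cvtColor(g['color'],cv2.COLOR_RGB2HSV);H,S,V=[hsv[...,i].astype(int) for i in range(3)]
    if kind=='orange': m=(H>=5)&(H<=14)&(S>150)&(V>90)
    if kind=='red': m=((H<=4)|(H>=174))&(S>150)&(V>80)
    m=m.astype(np.uint8)
    n,l,s,c=cv2.connectedComponentsWithStats(m)
    return [(s[i],c[i],l==i) for i in range(1,n) if s[i][4]>=12]
if __name__=='__main__':
    gt=snap('top','m_top_'+sys.argv[1]);gs=snap('scene','m_scene_'+sys.argv[1])
    for nm,g in(('top',gt),('scene',gs)):
        for k in('orange','red'):
            for s,c,m in blobs(g,k):
                if not (250<c[0]<480 and 150<c[1]<330) and nm=='top':continue
                if not (180<c[0]<370 and 210<c[1]<360) and nm=='scene':continue
                z=0.064 if k=='orange' else 0.114
                print(nm,k,s,c.round(1),ray(g,*c,z).round(4))
    g=gt
    # bauble silhouette
    hsv=cv2.cvtColor(g['color'],cv2.COLOR_RGB2HSV)
E
python3 meas.py 0
python3 - <<'E'
import cv2
for n,(x,y,w,h) in(('top',(280,170,210,150)),('scene',(180,200,200,160))):
    a=cv2.imread(f'pics/{n}0.png')[y:y+h,x:x+w]; cv2.imwrite(f'pics/{n}0c.png',cv2.resize(a,None,fx=3.7,fy=3.7,interpolation=cv2.INTER_CUBIC))
E
```

```text
top orange [346 205   3   4  12] [347.  206.5] [0.619  0.0321 0.064 ]
top orange [403 225   4   4  12] [404.6 226.2] [ 0.5846 -0.072   0.064 ]
top orange [325 262   5   4  17] [327.4 263.5] [0.5153 0.066  0.064 ]
top orange [383 282   4   4  14] [384.5 283.5] [ 0.4813 -0.0369  0.064 ]
top red [361 231  22  27 335] [373.2 244.9] [ 0.5476 -0.0126  0.114 ]
top red [434 255  11  24 124] [439.2 266.2] [ 0.5131 -0.1246  0.114 ]
scene orange [309 236   5  19  85] [311.  244.7] [0.5144 0.0662 0.064 ]
scene orange [253 253   8  19  87] [256.5 261.8] [ 0.48   -0.0364  0.064 ]
scene orange [330 280   6  19  90] [332.6 289.3] [0.6171 0.0313 0.064 ]
scene orange [272 300   7  19  91] [275.3 308.8] [ 0.5833 -0.0709  0.064 ]
scene red [277 256  30  30 606] [289.6 270.8] [ 0.5652 -0.022   0.114 ]
scene red [216 273  14  24 166] [222.4 284.1] [ 0.5135 -0.1253  0.114 ]
```

View pics/top0c.png

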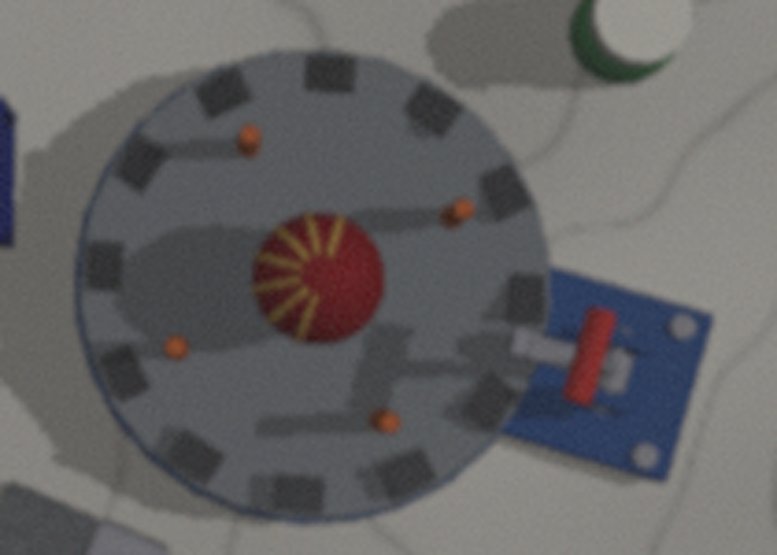

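View pics/scene0c.png

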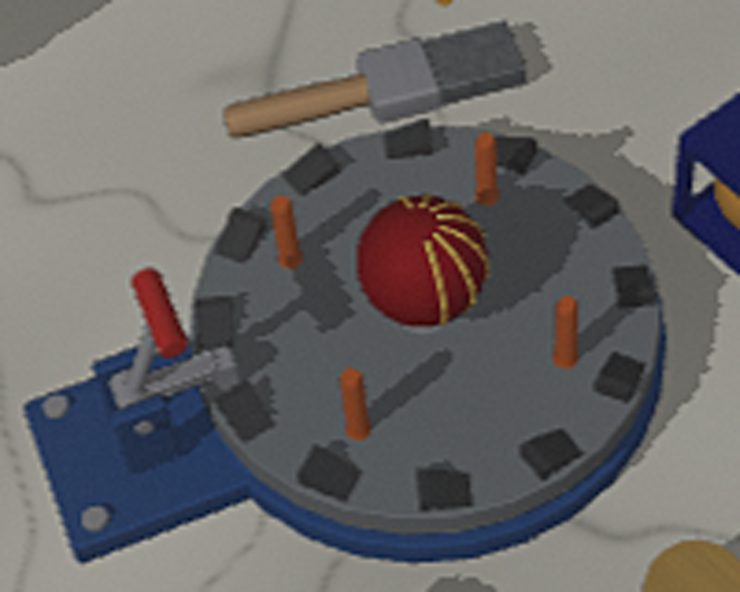

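The two views agree to 2 mm:
- **Axis:** (0.5487, -0.0025). The posts come out at a radius of 76.7 mm.
- **Bar:** 127.6 mm out, as specified.
- **Stand yaw:** -16.1°.
- **Wheel:** about -0.04 rad.

I'll now go to the wheel side of the bar with the jaw closed.

Emit:
{"name": "jog_arm", "arguments": {
  "travel": [
    [0.0178,0.0249,0],
    [0.0178,0.0249,0],
    [0.0178,0.0249,0],
    [0.0178,0.0249,0],
    [0.0178,0.0249,0],
    [0.0178,0.0249,0],
    [0.0178,0.0249,0],
    [0.0178,0.0249,0],
    [0.0178,0.0249,0],
    [0.0178,0.0249,0],
    [0.0178,0.0249,0],
    [0.0178,0.0249,0],
    [0.0178,0.0249,0],
    [0.0178,0.0249,0],
    [0.0178,0.0249,0],
    [0.0178,0.0249,0],
    [0,0,0],
    [0,0,0],
    [0,0,0]
  ],
  "dr": [
    [0,0,0.106],
    [0,0,0.106],
    [0,0,0.106],
    [0,0,0.106],
    [0,0,0.106],
    [0,0,0.106],
    [0,0,0.106],
    [0,0,0.106],
    [0,0,0],
    [0,0,0],
    [0,0,0],
    [0,0,0],
    [0,0,0],
    [0,0,0],
    [0,0,0],
    [0,0,0],
    [0,0,0],
    [0,0,0],
    [0,0,0]
  ],
  "jaw": 0,
  "newtons": 20
}}

```text
time_s: 1.83
position: [0.5207, -0.0985, 0.1922]
tool_rot: [[0.275, 0.961, -0.001], [0.961, -0.275, -0.0], [-0.0, -0.0, -1.0]]
ft_force: [0.1, 0.1, -1.0]
grip_width: -0.0001
```

Run:
```python
from h import *
snap('wrist','w1');snap('scene','s1');o=observe();print(o['position'],o['tool_rot'].round(3),o['grip_width'],o['ft_force'])
```

```text
[ 0.52049203 -0.09911383  0.19233876] [[ 0.277  0.961 -0.   ]
 [ 0.961 -0.277 -0.   ]
 [-0.    -0.    -1.   ]] -7.94004214154985e-05 [-0.63384623 -0.28631998  1.53786947]
```

View pics/s1.png

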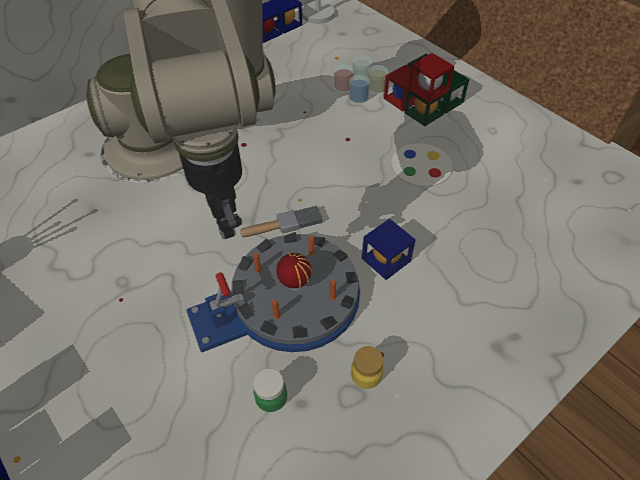

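View pics/w1.png

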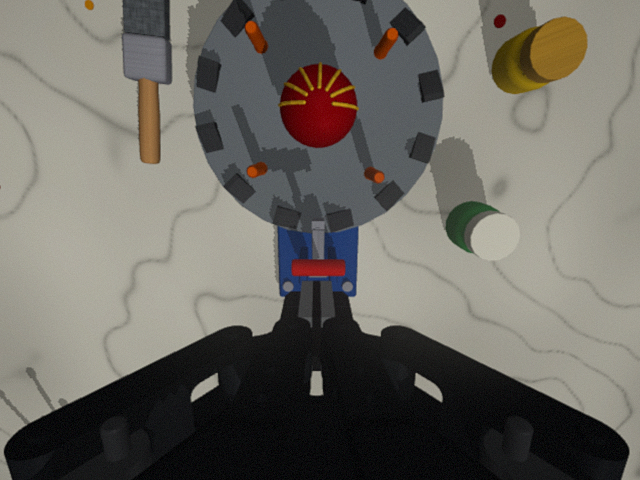

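In the scene view the fingertip is near (230,235). The wrist view shows the fingertip aligned with the bar's middle column. I'll check the projection.

Run:
```python
from h import *
p=observe()['position']
for n in('wrist','scene','top'):
    g=get_image(n);print(n,proj(g,p),proj(g,[.5133,-.125,.114]))
snap('top','t1')
```

```text
wrist (np.float64(315.67652785272094), np.float64(270.1861834017826)) (np.float64(316.18146004186394), np.float64(267.21802184596663))
scene (np.float64(231.27953328998456), np.float64(250.44301097988975)) (np.float64(222.47905636185652), np.float64(283.9731532652017))
top (np.float64(432.18128902636636), np.float64(260.73085786225784)) (np.float64(439.3913164026418), np.float64(266.12680409858825))
```

View pics/t1.png

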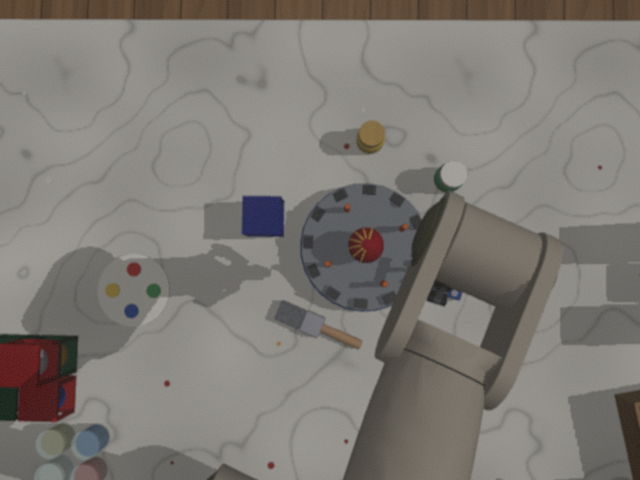

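Run:
```python
import cv2,numpy as np
a=cv2.imread('pics/s1.png')[180:300,170:300]; a=cv2.resize(a,None,fx=4,fy=4)
b=cv2.imread('pics/w1.png')[220:340,250:380]; b=cv2.resize(b,None,fx=3,fy=3);b=cv2.copyMakeBorder(b,0,a.shape[0]-b.shape[0],0,0,0)
c=np.hstack([a,b])[:, :800]; c=np.clip(c.astype(int)*2,0,255).astype(np.uint8);cv2.imwrite('pics/z1.png',c)
```

```text
(no output)
```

View pics/z1.png

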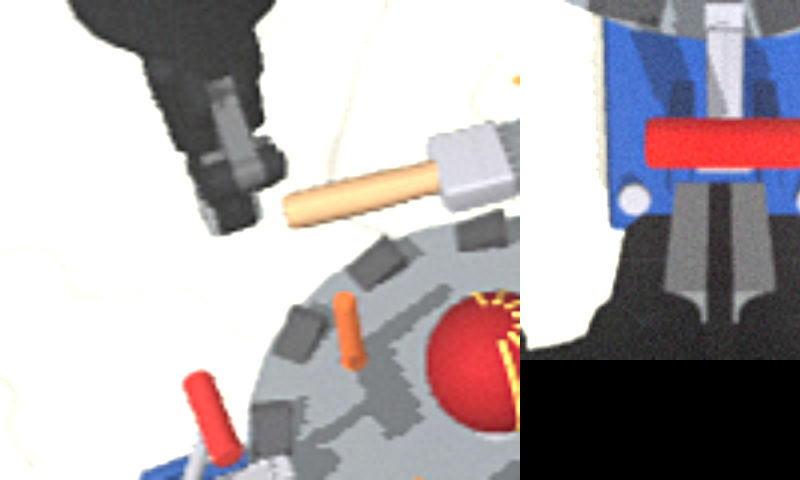

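Run:
```python
from h import *
import rig
print(rig.hold_point_z, rig.hold_point_z() if callable(rig.hold_point_z) else '')
p=observe()['position'];gs=get_image('scene');gw=get_image('wrist')
for dz in(0,.005,.01,.015,.02):
    for off in(-.011,0,.011):
        P=p+np.array([.277,.961,0])*off+[0,0,dz]
        print(dz,off,np.round(proj(gs,P),1),np.round(proj(gw,P),1))
```

```text
0.0187 
0 -0.011 [224.8 252.7] [315.7 287.9]
0 0 [231.4 250.4] [315.7 270.4]
0 0.011 [238.1 248.2] [315.7 252.3]
0.005 -0.011 [224.3 250.8] [315.6 291.4]
0.005 0 [231.  248.5] [315.6 273.5]
0.005 0.011 [237.7 246.2] [315.6 255. ]
0.01 -0.011 [223.9 248.8] [315.6 295.1]
0.01 0 [230.6 246.6] [315.6 276.8]
0.01 0.011 [237.2 244.3] [315.6 257.9]
0.015 -0.011 [223.4 246.9] [315.6 299. ]
0.015 0 [230.1 244.6] [315.6 280.3]
0.015 0.011 [236.8 242.3] [315.6 260.9]
0.02 -0.011 [222.9 244.9] [315.6 303.1]
0.02 0 [229.7 242.6] [315.6 283.9]
0.02 0.011 [236.4 240.3] [315.6 264.1]
```

Run:
```python
import cv2,numpy as np
a=cv2.imread('pics/s1.png')[200:260,195:265]; a=cv2.resize(a,None,fx=8,fy=8,interpolation=cv2.INTER_NEAREST)
a=(255*(a/255.)**.5).astype(np.uint8);cv2.imwrite('pics/z2.png',a)
b=cv2.imread('pics/w1.png')[240:400,220:420]; b=cv2.resize(b,None,fx=4,fy=3.7)
b=(255*(b/255.)**.5).astype(np.uint8);cv2.imwrite('pics/z3.png',b[:600,:800])
```

```text
(no output)
```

View pics/z2.png

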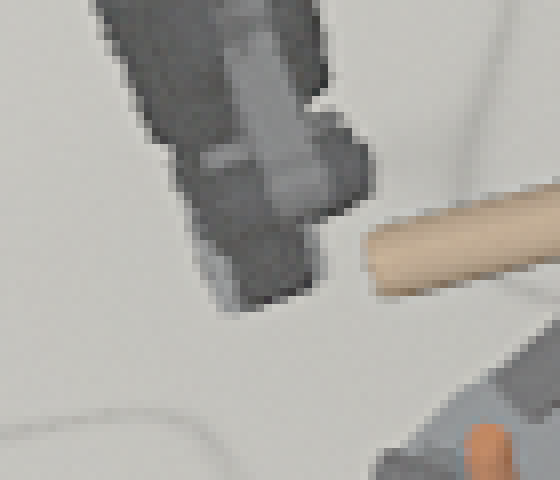

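View pics/z3.png

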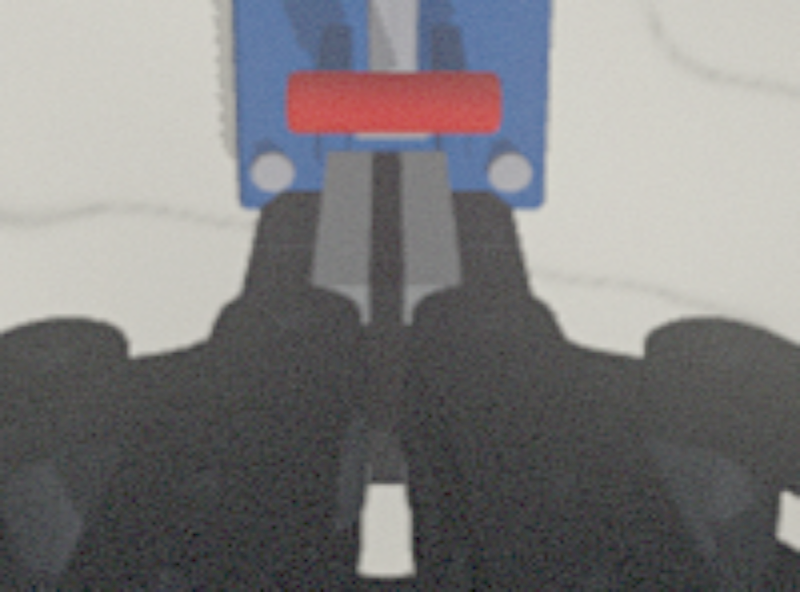

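View pics/wrist0.png

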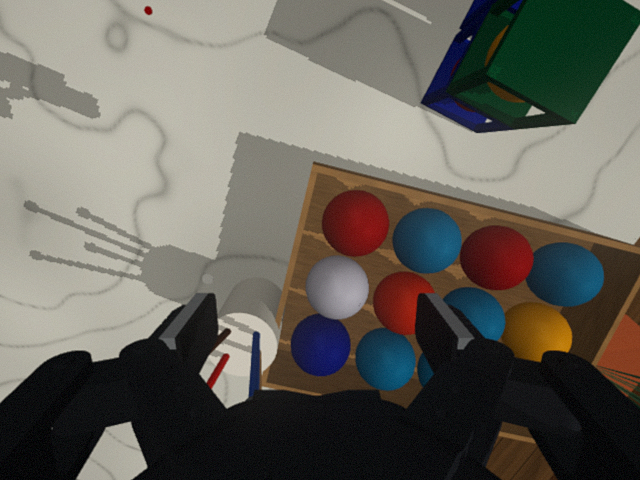

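Run:
```python
from h import *
p=observe()['position'];gs=get_image('scene');gw=get_image('wrist')
def lin(g,u,v):
    f=K(g);P=np.diag([f,f,1.])@np.c_[np.array(g['R']),np.array(g['t'])];P[0]+=g['cx']*P[2];P[1]+=g['cy']*P[2]
    return P
def tri(a,b):
    X=cv2.triangulatePoints(lin(gs,0,0),lin(gw,0,0),np.array(a,float),np.array(b,float));return (X[:3]/X[3]).ravel()
R=np.array([[.961,-.277,0],[.277,.961,0],[0,0,1]])
for b in((331.7,281),(302,281)):
    X=tri((234.8,235.6),b); print(X.round(4),R@(X-p), np.round(proj(gs,X),1),np.round(proj(gw,X),1))
```

```text
[ 0.5299 -0.0919  0.2326] [0.0068683  0.00900519 0.04022199] [235.1 235.7] [330.5 283. ]
[ 0.5192 -0.0887  0.2211] [-0.00426257  0.00911945  0.02872516] [233.8 235.2] [306.8 273.6]
```

Triangulating the visible finger end puts it about 40 mm above the reported TCP, which disagrees with the description. I'll descend to a height that is safe either way and check again.

Emit:
{"name": "jog_arm", "arguments": {
  "travel": [
    [0,0,-0.015],
    [0,0,-0.015],
    [0,0,-0.015],
    [0,0,-0.015],
    [0,0,-0.015],
    [0,0,-0.012],
    [0,0,0],
    [0,0,0]
  ],
  "dr": [
    [0,0,0],
    [0,0,0],
    [0,0,0],
    [0,0,0],
    [0,0,0],
    [0,0,0],
    [0,0,0],
    [0,0,0]
  ]
}}

```text
time_s: 3.0
position: [0.5209, -0.0983, 0.1053]
tool_rot: [[0.275, 0.961, -0.001], [0.961, -0.275, 0.0], [0.0, -0.001, -1.0]]
ft_force: [1.3, 0.0, 0.8]
grip_width: -0.0002
```

Run:
```python
from h import *
gs=snap('scene','s2');gw=snap('wrist','w2');p=observe()['position']
print(p,proj(gs,p),proj(gw,p),proj(gs,p+[0,0,.04]))
a=cv2.imread('pics/s2.png')[210:310,180:310]; a=cv2.resize(a,None,fx=6,fy=6)
a=(255*(a/255.)**.6).astype(np.uint8);cv2.imwrite('pics/z4.png',a)
```

```text
[ 0.52141854 -0.09850694  0.10620393] (np.float64(238.78127010421233), np.float64(281.1731580354185)) (np.float64(315.98398368577966), np.float64(270.36855400178786)) (np.float64(235.72958340180813), np.float64(267.5567748106139))
```

View pics/z4.png

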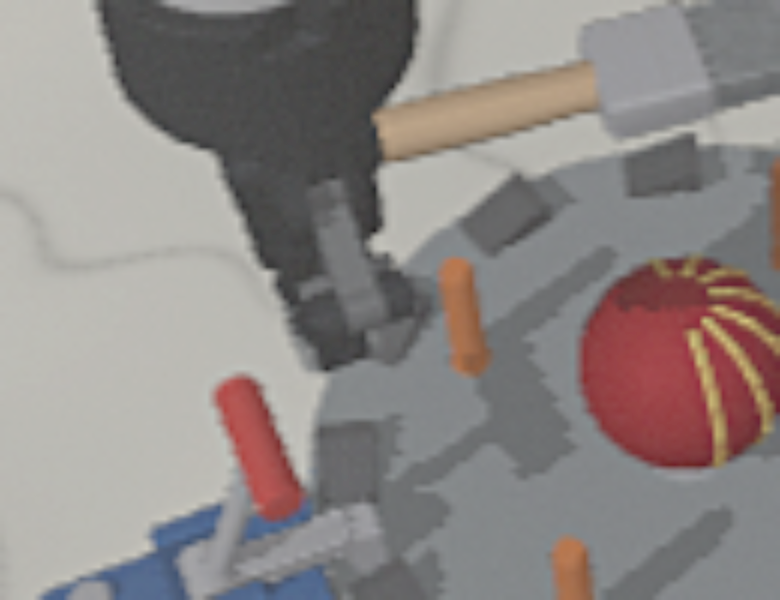

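View pics/w2.png

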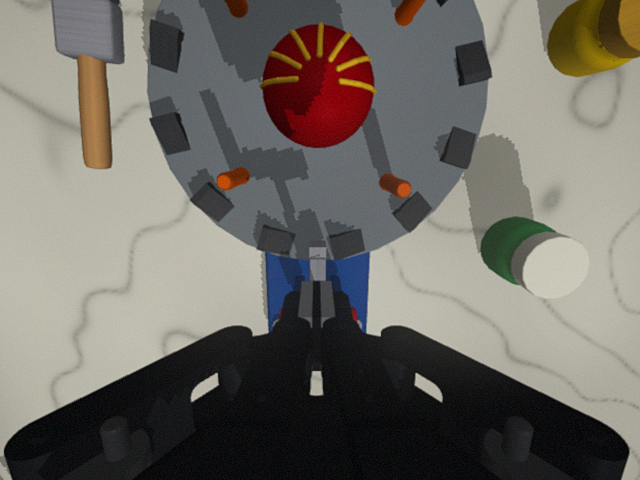

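The finger end shows at about (234,271), while the TCP projects to (239,281), so the tip still looks 30–40 mm short. Pushing outward at this height will tell: if the TCP is true, the bar moves, otherwise the finger passes above it.

Emit:
{"name": "jog_arm", "arguments": {
  "travel": [
    [-0.001,-0.0034,0],
    [-0.001,-0.0034,0],
    [-0.001,-0.0034,0],
    [-0.001,-0.0034,0],
    [-0.001,-0.0034,0],
    [-0.001,-0.0034,0],
    [-0.001,-0.0034,0],
    [0,0,0]
  ],
  "dr": [
    [0,0,0],
    [0,0,0],
    [0,0,0],
    [0,0,0],
    [0,0,0],
    [0,0,0],
    [0,0,0],
    [0,0,0]
  ]
}}

```text
time_s: 3.77
position: [0.5138, -0.1228, 0.1053]
tool_rot: [[0.276, 0.961, -0.0], [0.961, -0.276, -0.0], [-0.0, 0.0, -1.0]]
ft_force: [0.3, 0.2, 0.1]
grip_width: 0.0001
```

Run:
```python
from h import *
gs=snap('scene','s3');p=observe()['position']
print(p,proj(gs,p),proj(gs,p+[0,0,.04]))
a=cv2.imread('pics/s3.png')[210:310,180:310]; a=cv2.resize(a,None,fx=6,fy=6)
a=(255*(a/255.)**.6).astype(np.uint8);cv2.imwrite('pics/z5.png',a)
```

```text
[ 0.51388637 -0.12247722  0.10531549] (np.float64(224.67883449124452), np.float64(286.2417049154595)) (np.float64(221.10572307003906), np.float64(272.72683038705))
```

View pics/z5.png

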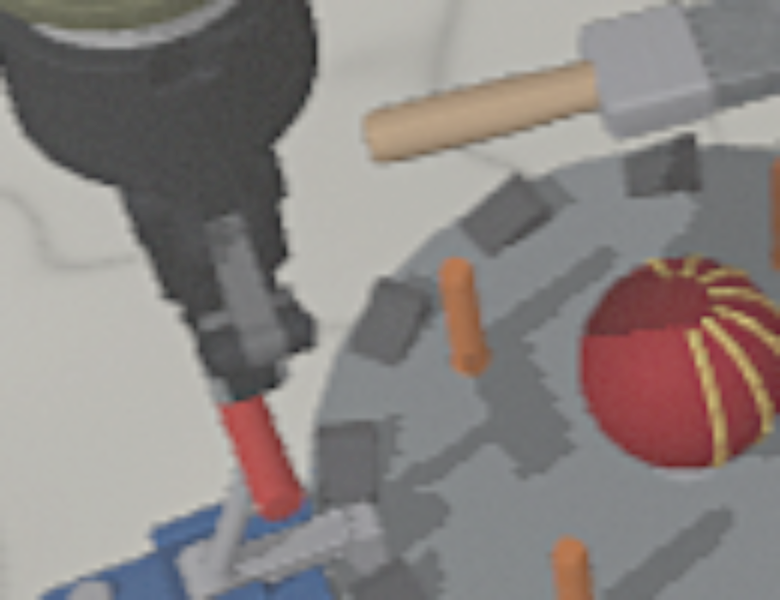

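The bar did not move: the finger passed above it, so the real tip is well above the reported TCP. I'll refine that offset from the corner pixels.

Run:
```python
from h import *
p=observe()['position'];gs=get_image('scene')
for dz in(.025,.03,.035,.04,.045):
    print(dz,[np.round(proj(gs,p+np.array([.961*a+.277*b,-.277*a+.961*b,dz])),1) for a,b in((.0068,-.011),(.0068,-.009),(.0068,.009),(.0068,.011))])
```

```text
0.025 [array([217.3, 283.3]), array([218.5, 282.9]), array([228.9, 279.2]), array([230.1, 278.7])]
0.03 [array([216.9, 281.6]), array([218. , 281.2]), array([228.5, 277.4]), array([229.7, 277. ])]
0.035 [array([216.4, 279.9]), array([217.6, 279.4]), array([228.1, 275.7]), array([229.2, 275.3])]
0.04 [array([215.9, 278.1]), array([217.1, 277.7]), array([227.6, 274. ]), array([228.8, 273.6])]
0.045 [array([215.4, 276.4]), array([216.6, 276. ]), array([227.2, 272.2]), array([228.4, 271.8])]
```

The tip sits at about TCP z + 40 mm, with a half width of about 9 mm. I'll back off and descend so the visible tip reaches about 0.103. That stays clear of the teeth under either reading.

Emit:
{"name": "jog_arm", "arguments": {
  "travel": [
    [0.0017,0.006,0],
    [0.0018,0.006,0],
    [0.0018,0.006,0],
    [0.0018,0.006,0],
    [0,0,-0.01],
    [0,0,-0.01],
    [0,0,-0.01],
    [0,0,-0.01],
    [0,0,-0.002],
    [0,0,0]
  ],
  "dr": [
    [0,0,0],
    [0,0,0],
    [0,0,0],
    [0,0,0],
    [0,0,0],
    [0,0,0],
    [0,0,0],
    [0,0,0],
    [0,0,0],
    [0,0,0]
  ]
}}

```text
time_s: 4.7
position: [0.5209, -0.0975, 0.0629]
tool_rot: [[0.275, 0.961, -0.001], [0.961, -0.275, 0.001], [0.0, -0.001, -1.0]]
ft_force: [0.3, 0.3, -0.2]
grip_width: -0.0
```

Run:
```python
from h import *
gs=snap('scene','s4');p=observe()['position']
print(p,proj(gs,p),proj(gs,p+[0,0,.04]),observe()['ft_force'])
a=cv2.imread('pics/s4.png')[210:310,180:310]; a=cv2.resize(a,None,fx=6,fy=6)
a=(255*(a/255.)**.6).astype(np.uint8);cv2.imwrite('pics/z6.png',a)
```

```text
[ 0.52123025 -0.09775368  0.0634884 ] (np.float64(242.10556280313614), np.float64(294.41843089828075)) (np.float64(239.2802379033006), np.float64(281.75777709653187)) [-0.65465609  0.33540509  0.76717293]
```

View pics/z6.png

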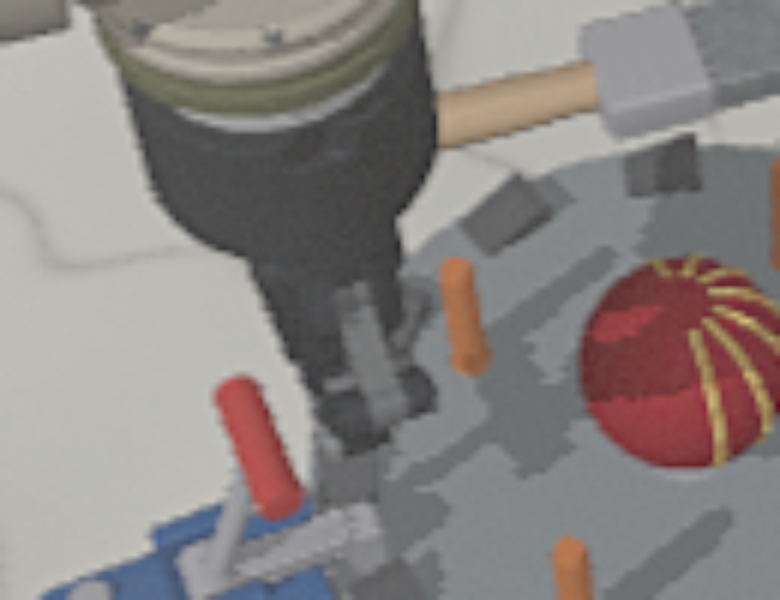

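The tip now shows next to the bar at (237,286), which fits the 40 mm offset. I'll push outward slowly.

Emit:
{"name": "jog_arm", "arguments": {
  "travel": [
    [-0.001,-0.0034,0],
    [-0.001,-0.0034,0],
    [-0.001,-0.0034,0],
    [-0.001,-0.0034,0],
    [-0.001,-0.0034,0],
    [-0.001,-0.0034,0],
    [-0.001,-0.0034,0],
    [-0.001,-0.0034,0],
    [0,0,0]
  ],
  "dr": [
    [0,0,0],
    [0,0,0],
    [0,0,0],
    [0,0,0],
    [0,0,0],
    [0,0,0],
    [0,0,0],
    [0,0,0],
    [0,0,0]
  ]
}}

```text
time_s: 5.5
position: [0.5129, -0.126, 0.0633]
tool_rot: [[0.276, 0.961, -0.0], [0.961, -0.276, -0.0], [-0.0, -0.0, -1.0]]
ft_force: [-0.1, 0.8, -0.5]
grip_width: -0.0003
```

```bash
cat > v.py <<'E'
from h import *
import sys
n=sys.argv[1]
gs=snap('scene','s'+n);o=observe();p=o['position'];d=p-np.array([.5487,-.0025,0])
print(p.round(4),'out',-(.277*d[0]+.961*d[1]).round(4),'side',(.961*d[0]-.277*d[1]).round(4),o['ft_force'].round(1))
a=cv2.imread(f'pics/s{n}.png')[210:335,180:350]; a=cv2.resize(a,None,fx=4.6,fy=4.6)
a=(255*(a/255.)**.6).astype(np.uint8);cv2.imwrite(f'pics/z_{n}.png',a)
E
python3 v.py 5
```

```text
[ 0.5129 -0.1257  0.0633] out 0.1283 side -0.0003 [ 0.4  0.5 -0.1]
```

View pics/z_5.png

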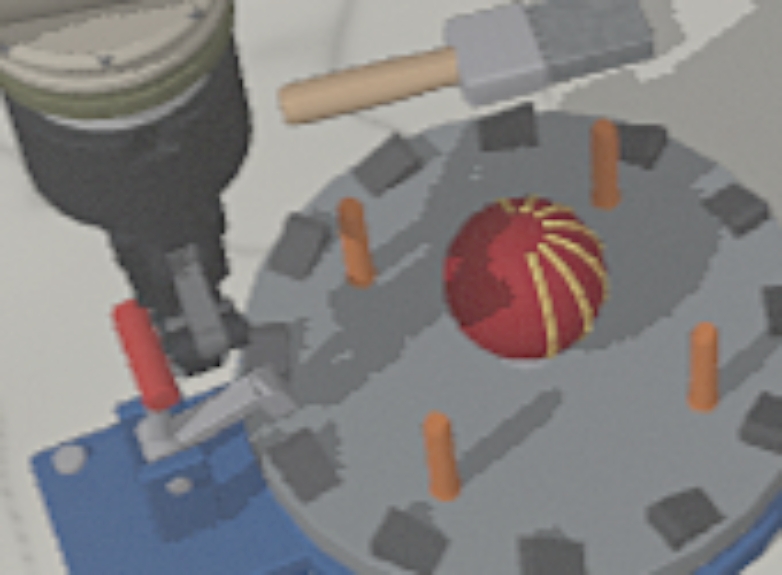

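The pawl is tipping: the bar is moving with the tip and the nose is lifting. I'll continue about 25 mm, past the balance point.

Emit:
{"name": "jog_arm", "arguments": {
  "travel": [
    [-0.001,-0.0034,0],
    [-0.001,-0.0034,0],
    [-0.001,-0.0034,0],
    [-0.001,-0.0034,0],
    [-0.001,-0.0034,0],
    [-0.001,-0.0034,0],
    [-0.001,-0.0034,0],
    [0,0,0],
    [0,0,0]
  ],
  "dr": [
    [0,0,0],
    [0,0,0],
    [0,0,0],
    [0,0,0],
    [0,0,0],
    [0,0,0],
    [0,0,0],
    [0,0,0],
    [0,0,0]
  ]
}}

```text
time_s: 6.3
position: [0.506, -0.1493, 0.0633]
tool_rot: [[0.276, 0.961, -0.0], [0.961, -0.276, 0.0], [0.0, -0.0, -1.0]]
ft_force: [0.4, 0.5, 0.4]
grip_width: 0.0003
```

```bash
python3 v.py 6
```

```text
[ 0.506  -0.1491  0.0633] out 0.1527 side -0.0004 [0.6 0.1 0.7]
```

View pics/z_6.png

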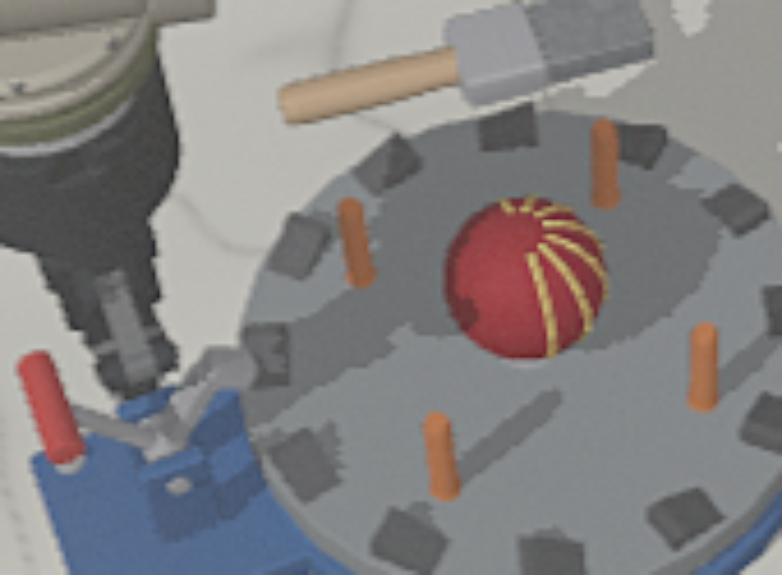

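The pawl fell fully open, with the bar at crop (50,405), nose up and the bar clear of the finger. I'll lift and cross to post 3 on the far side from the pawl. The finger will be at (0.487, 0.061), turned so its back faces the post's chord of travel (11.5°).

Emit:
{"name": "jog_arm", "arguments": {
  "travel": [
    [0,0,0.03],
    [0,0,0.03],
    [0,0,0.03],
    [0,0,0.037],
    [-0.0019,0.021,0],
    [-0.0019,0.021,0],
    [-0.0019,0.021,0],
    [-0.0019,0.021,0],
    [-0.0019,0.021,0],
    [-0.0019,0.021,0],
    [-0.0019,0.021,0],
    [-0.0019,0.021,0],
    [-0.0019,0.021,0],
    [-0.0019,0.021,0],
    [0,0,0],
    [0,0,-0.03],
    [0,0,-0.03],
    [0,0,-0.03],
    [0,0,-0.035],
    [0,0,0]
  ],
  "dr": [
    [0,0,0],
    [0,0,0],
    [0,0,0],
    [0,0,0],
    [0,0,0.048],
    [0,0,0.048],
    [0,0,0.048],
    [0,0,0.048],
    [0,0,0.048],
    [0,0,0.048],
    [0,0,0.048],
    [0,0,0.048],
    [0,0,0.048],
    [0,0,0.048],
    [0,0,0],
    [0,0,0],
    [0,0,0],
    [0,0,0],
    [0,0,0],
    [0,0,0]
  ]
}}

```text
time_s: 8.02
position: [0.4837, 0.0608, 0.0605]
tool_rot: [[-0.199, 0.98, -0.01], [0.98, 0.199, 0.001], [0.003, -0.01, -1.0]]
ft_force: [-1.1, 0.0, -1.4]
grip_width: -0.0001
```

```bash
python3 v.py 7
python3 - <<'E'
from h import *
gw=snap('wrist','w7');gs=get_image('scene');p=observe()['position'];print(proj(gs,p+[0,0,.04]))
E
```

```text
[0.4855 0.0607 0.0636] out -0.0432 side -0.0783 [0.3 0.6 1.3]
(np.float64(299.1752167711007), np.float64(223.44691691703954))
```

View pics/s7.png

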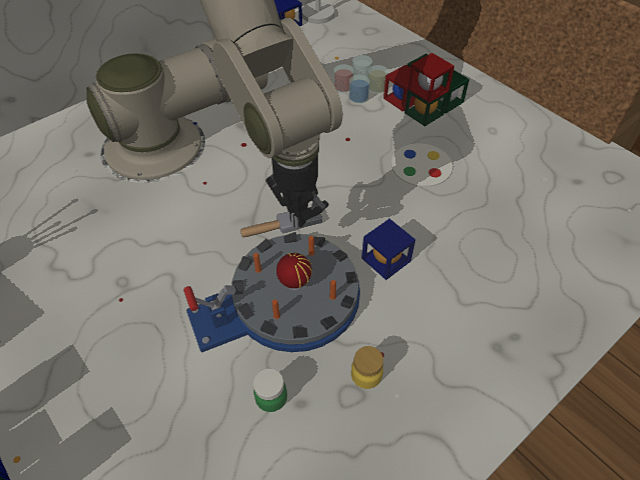

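View pics/w7.png

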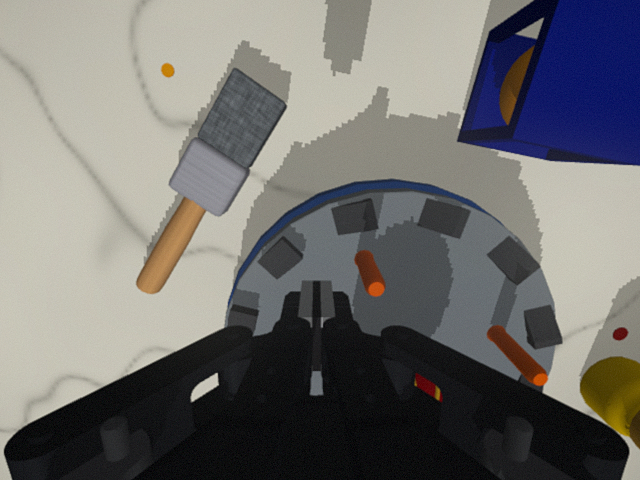

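In the wrist view the finger is left of post 3 (370,270) with a gap, and over the wheel. I'll descend to tip z ≈ 0.062.

Emit:
{"name": "jog_arm", "arguments": {
  "travel": [
    [0,0,-0.01],
    [0,0,-0.01],
    [0,0,-0.01],
    [0,0,-0.008],
    [0,0,0],
    [0,0,0]
  ],
  "dr": [
    [0,0,0],
    [0,0,0],
    [0,0,0],
    [0,0,0],
    [0,0,0],
    [0,0,0]
  ]
}}

```text
time_s: 8.67
position: [0.4877, 0.0608, 0.0283]
tool_rot: [[-0.2, 0.98, 0.002], [0.98, 0.2, -0.0], [-0.0, 0.001, -1.0]]
ft_force: [0.2, -0.6, -0.1]
grip_width: 0.0004
```

```bash
python3 v.py 8
python3 - <<'E'
from h import *
gw=snap('wrist','w8')
E
```

```text
[0.4878 0.0608 0.0284] out -0.044 side -0.0761 [ 0.4 -0.2 -0.2]
```

View pics/z_8.png

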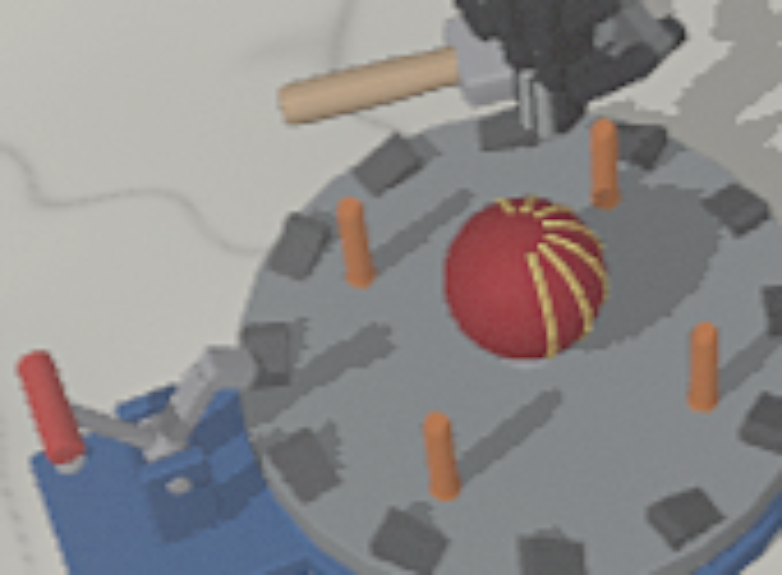

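View pics/w8.png

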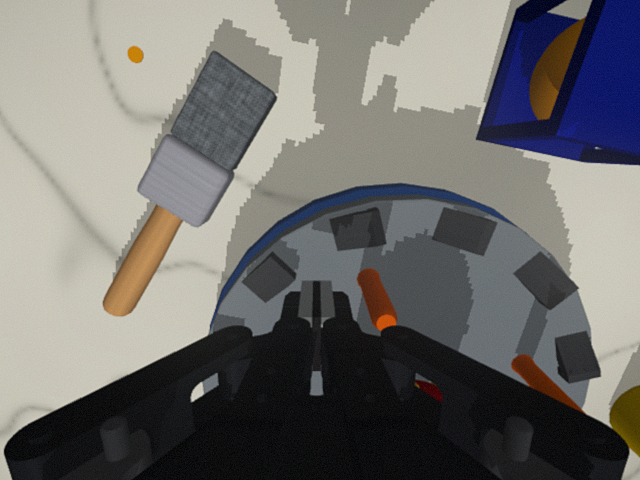

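The finger stands behind post 3, on its counter-clockwise side, and the bauble is well off the line of travel. The pawl is still open. I'll start the push at 3 mm per row.

Emit:
{"name": "jog_arm", "arguments": {
  "travel": [
    [0.0029,0.0006,0],
    [0.0029,0.0006,0],
    [0.0029,0.0006,0],
    [0.0029,0.0006,0],
    [0.0029,0.0006,0],
    [0.0029,0.0006,0],
    [0.0029,0.0006,0],
    [0.0029,0.0006,0],
    [0.0029,0.0006,0],
    [0.0029,0.0006,0],
    [0,0,0],
    [0,0,0]
  ],
  "dr": [
    [0,0,0],
    [0,0,0],
    [0,0,0],
    [0,0,0],
    [0,0,0],
    [0,0,0],
    [0,0,0],
    [0,0,0],
    [0,0,0],
    [0,0,0],
    [0,0,0],
    [0,0,0]
  ]
}}

```text
time_s: 9.77
position: [0.5167, 0.0668, 0.0275]
tool_rot: [[-0.2, 0.98, 0.001], [0.98, 0.2, -0.0], [-0.001, 0.001, -1.0]]
ft_force: [0.4, -0.2, 0.9]
grip_width: 0.0001
```

```bash
cat > ang.py <<'E'
import sys
from meas import *
n=sys.argv[1]; C=np.array([.5487,-.0025])
gs=snap('scene','a'+n)
for s,c,m in blobs(gs,'orange'):
    if 180<c[0]<370 and 210<c[1]<360:
        X=ray(gs,*c,.064)[:2]-C; a=np.degrees(np.arctan2(X[1],X[0]))+16.1
        print(s[4],s[3],'r',np.hypot(*X).round(4),'stand deg',a.round(1),'wheel',(((a-45+105)%90)-105+0).round(1))
E
python3 ang.py 9; python3 v.py 9
```

```text
70 19 r 0.0776 stand deg 117.3 wheel -17.7
94 20 r 0.0759 stand deg -153.0 wheel -18.0
105 19 r 0.0767 stand deg 26.2 wheel -18.8
95 20 r 0.0766 stand deg -63.0 wheel -18.0
[0.5164 0.0668 0.0274] out -0.0576 side -0.0502 [-0.3 -0.1  0.7]
```

View pics/z_9.png

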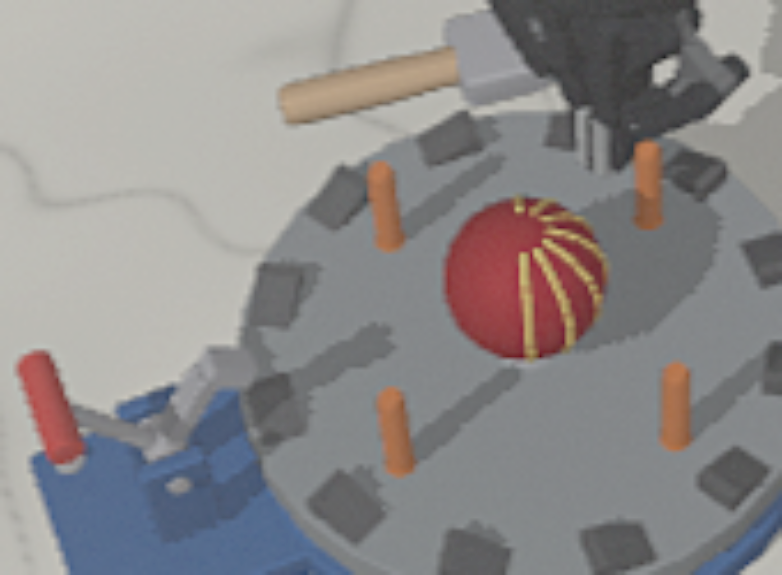

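The wheel is at -18°, so 12° remain, about 16 mm. I'll push 14 mm more slowly and measure again.

Emit:
{"name": "jog_arm", "arguments": {
  "travel": [
    [0.002,0.0004,0],
    [0.002,0.0004,0],
    [0.002,0.0004,0],
    [0.002,0.0004,0],
    [0.002,0.0004,0],
    [0.002,0.0004,0],
    [0.002,0.0004,0],
    [0,0,0],
    [0,0,0]
  ],
  "dr": [
    [0,0,0],
    [0,0,0],
    [0,0,0],
    [0,0,0],
    [0,0,0],
    [0,0,0],
    [0,0,0],
    [0,0,0],
    [0,0,0]
  ]
}}

```text
time_s: 10.62
position: [0.5304, 0.0698, 0.0273]
tool_rot: [[-0.2, 0.98, 0.001], [0.98, 0.2, 0.0], [0.0, 0.001, -1.0]]
ft_force: [-0.8, 0.3, -0.6]
grip_width: 0.0001
```

```bash
python3 ang.py 10; python3 v.py 10
```

```text
90 19 r 0.0764 stand deg -163.8 wheel -28.8
78 19 r 0.0781 stand deg 107.2 wheel -27.8
92 20 r 0.0765 stand deg -73.1 wheel -28.1
94 19 r 0.0773 stand deg 15.6 wheel -29.4
[0.5302 0.0698 0.0273] out -0.0643 side -0.0378 [ 0.3 -0.3  0.1]
```

View pics/z_10.png

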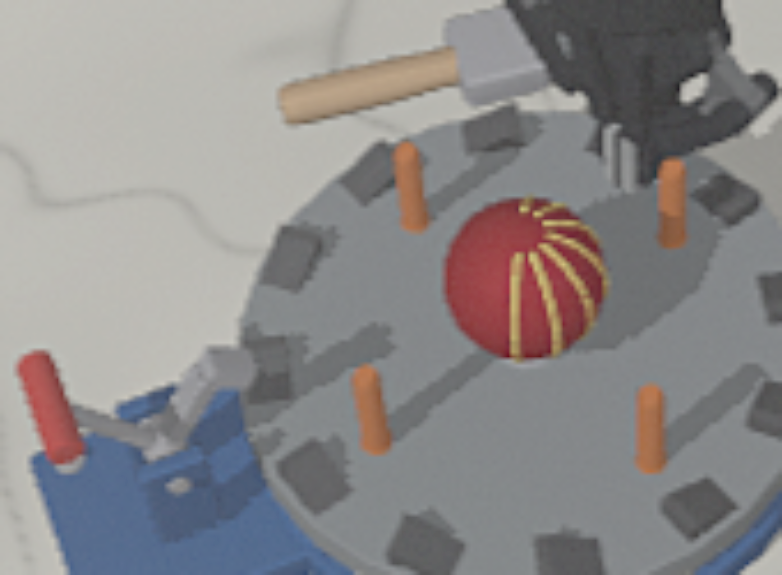

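The wheel is at about -28.5°, so 2 mm more. Then I'll back off, lift, and measure with nothing in the way.

Emit:
{"name": "jog_arm", "arguments": {
  "travel": [
    [0.001,0.0002,0],
    [0.001,0.0002,0],
    [0,0,0],
    [0,0,0],
    [-0.005,-0.001,0],
    [-0.005,-0.001,0],
    [-0.005,-0.001,0],
    [0,0,0.03],
    [0,0,0.03],
    [0,0,0.03],
    [0,0,0.03],
    [0,0,0.03],
    [0,0,0]
  ],
  "dr": [
    [0,0,0],
    [0,0,0],
    [0,0,0],
    [0,0,0],
    [0,0,0],
    [0,0,0],
    [0,0,0],
    [0,0,0],
    [0,0,0],
    [0,0,0],
    [0,0,0],
    [0,0,0],
    [0,0,0]
  ]
}}

```text
time_s: 11.8
position: [0.5189, 0.0669, 0.1829]
tool_rot: [[-0.2, 0.98, 0.01], [0.98, 0.2, -0.001], [-0.003, 0.01, -1.0]]
ft_force: [0.1, -0.4, 1.1]
grip_width: -0.0
```

```bash
python3 ang.py 11; python3 v.py 11
```

```text
88 19 r 0.0755 stand deg 195.7 wheel -29.3
76 19 r 0.0779 stand deg 106.6 wheel -28.4
92 19 r 0.0763 stand deg -74.5 wheel -29.5
99 19 r 0.0764 stand deg 14.9 wheel -30.1
[0.5169 0.0671 0.178 ] out -0.058 side -0.0498 [ 0.4  0.8 -0.1]
```

View pics/z_11.png

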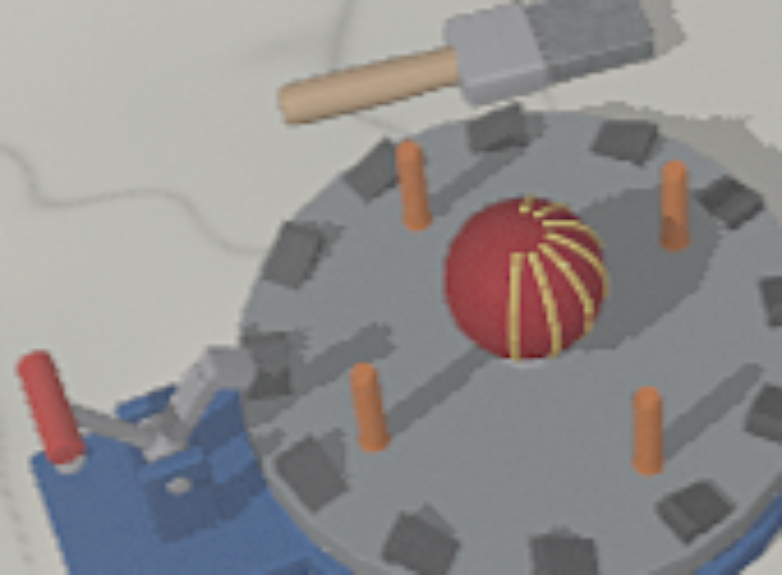

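The wheel reads about -29.3° (-0.51 rad), well inside the new gap's play, and the pawl is still open. I'll go over to the outer side of the bar, at out ≈ 222 mm.

Emit:
{"name": "jog_arm", "arguments": {
  "travel": [
    [-0.0027,-0.0236,0],
    [-0.0027,-0.0236,0],
    [-0.0027,-0.0236,0],
    [-0.0027,-0.0236,0],
    [-0.0027,-0.0236,0],
    [-0.0027,-0.0236,0],
    [-0.0027,-0.0236,0],
    [-0.0027,-0.0236,0],
    [-0.0027,-0.0236,0],
    [-0.0027,-0.0236,0],
    [-0.0027,-0.0236,0],
    [-0.0027,-0.0236,0],
    [0,0,0],
    [0,0,-0.03],
    [0,0,-0.03],
    [0,0,-0.03],
    [0,0,-0.03],
    [0,0,0],
    [0,0,0]
  ],
  "dr": [
    [0,0,-0.04],
    [0,0,-0.04],
    [0,0,-0.04],
    [0,0,-0.04],
    [0,0,-0.04],
    [0,0,-0.04],
    [0,0,-0.04],
    [0,0,-0.04],
    [0,0,-0.04],
    [0,0,-0.04],
    [0,0,-0.04],
    [0,0,-0.04],
    [0,0,0],
    [0,0,0],
    [0,0,0],
    [0,0,0],
    [0,0,0],
    [0,0,0],
    [0,0,0]
  ]
}}

```text
time_s: 13.48
position: [0.4838, -0.2151, 0.0562]
tool_rot: [[0.275, 0.961, -0.003], [0.961, -0.275, 0.003], [0.002, -0.004, -1.0]]
ft_force: [0.7, 1.3, 0.4]
grip_width: -0.0
```

```bash
python3 v.py 12
```

```text
[ 0.4847 -0.2158  0.0578] out 0.2227 side -0.0024 [0.6 0.1 0.5]
```

View pics/s12.png

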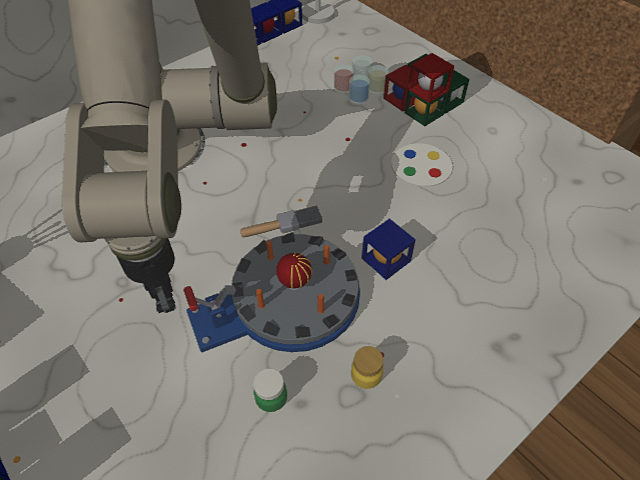

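The tip is outside the bar, at (168,310) against (190,297). I'll push inward slowly, past balance.

Emit:
{"name": "jog_arm", "arguments": {
  "travel": [
    [0.001,0.0034,0],
    [0.001,0.0034,0],
    [0.001,0.0034,0],
    [0.001,0.0034,0],
    [0.001,0.0034,0],
    [0.001,0.0034,0],
    [0.001,0.0034,0],
    [0.001,0.0034,0],
    [0.001,0.0034,0],
    [0.001,0.0034,0],
    [0.001,0.0034,0],
    [0.001,0.0034,0],
    [0.001,0.0034,0],
    [0,0,0]
  ],
  "dr": [
    [0,0,0],
    [0,0,0],
    [0,0,0],
    [0,0,0],
    [0,0,0],
    [0,0,0],
    [0,0,0],
    [0,0,0],
    [0,0,0],
    [0,0,0],
    [0,0,0],
    [0,0,0],
    [0,0,0],
    [0,0,0]
  ]
}}

```text
time_s: 14.7
position: [0.4977, -0.1712, 0.0572]
tool_rot: [[0.275, 0.961, -0.0], [0.961, -0.275, 0.0], [0.0, -0.0, -1.0]]
ft_force: [-0.7, -0.9, 0.0]
grip_width: -0.0002
```

```bash
python3 v.py 13
```

```text
[ 0.4977 -0.1715  0.0573] out 0.1765 side -0.0022 [ 0.3  0.  -0.3]
```

View pics/z_13.png

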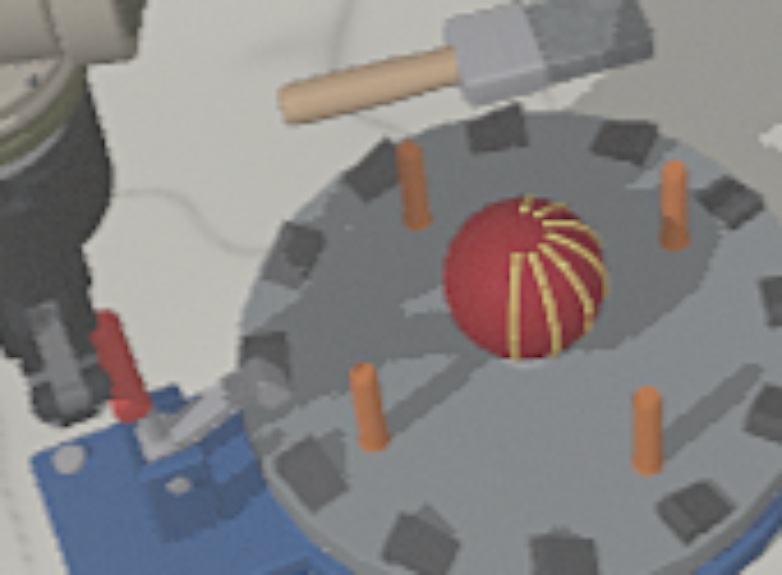

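The bar is following and is near balance. I'll go on 18 mm.

Emit:
{"name": "jog_arm", "arguments": {
  "travel": [
    [0.001,0.0034,0],
    [0.001,0.0034,0],
    [0.001,0.0034,0],
    [0.001,0.0034,0],
    [0.001,0.0034,0],
    [0,0,0],
    [0,0,0],
    [0,0,0]
  ],
  "dr": [
    [0,0,0],
    [0,0,0],
    [0,0,0],
    [0,0,0],
    [0,0,0],
    [0,0,0],
    [0,0,0],
    [0,0,0]
  ]
}}

```text
time_s: 15.42
position: [0.5027, -0.1549, 0.0573]
tool_rot: [[0.275, 0.961, 0.0], [0.961, -0.275, -0.0], [-0.0, 0.0, -1.0]]
ft_force: [1.1, -0.0, 0.2]
grip_width: 0.0003
```

```bash
python3 v.py 14
```

```text
[ 0.5026 -0.155   0.0573] out 0.1593 side -0.002 [ 0.  -0.1  0.2]
```

View pics/z_14.png

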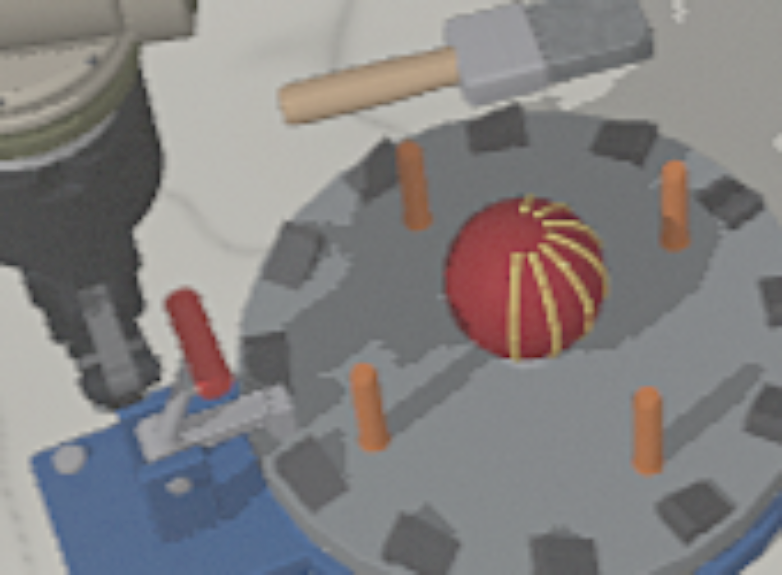

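The pawl fell shut with its nose between two teeth. I'll back away, lift and verify.

Emit:
{"name": "jog_arm", "arguments": {
  "travel": [
    [-0.005,-0.017,0],
    [-0.005,-0.017,0],
    [-0.005,-0.017,0],
    [0,0,0.03],
    [0,0,0.03],
    [0,0,0.03],
    [0,0,0.03],
    [-0.015,-0.025,0],
    [-0.015,-0.025,0],
    [-0.015,-0.025,0],
    [-0.015,-0.025,0],
    [-0.015,-0.025,0],
    [-0.015,-0.025,0],
    [0,0,0],
    [0,0,0],
    [0,0,0]
  ],
  "dr": [
    [0,0,0],
    [0,0,0],
    [0,0,0],
    [0,0,0],
    [0,0,0],
    [0,0,0],
    [0,0,0],
    [0,0,0],
    [0,0,0],
    [0,0,0],
    [0,0,0],
    [0,0,0],
    [0,0,0],
    [0,0,0],
    [0,0,0],
    [0,0,0]
  ]
}}

```text
time_s: 16.8
position: [0.3977, -0.3555, 0.1773]
tool_rot: [[0.276, 0.961, -0.0], [0.961, -0.276, 0.0], [0.0, -0.0, -1.0]]
ft_force: [0.3, 0.7, 0.3]
grip_width: -0.0
```

```bash
python3 ang.py 15; python3 v.py 15; python3 meas.py 15 | grep red
python3 - <<'E'
import cv2,numpy as np
a=cv2.imread('pics/m_top_15.png');a0=cv2.imread('pics/top0.png')
x,y,w,h=270,110,210,240
c=np.hstack([i[y:y+h,x:x+w] for i in(a0,a)]);cv2.imwrite('pics/cmp.png',cv2.resize(c,None,fx=1.9,fy=1.9,interpolation=cv2.INTER_CUBIC))
E
```

```text
88 19 r 0.0755 stand deg 195.7 wheel -29.3
73 19 r 0.0785 stand deg 107.1 wheel -27.9
92 19 r 0.0763 stand deg -74.5 wheel -29.5
94 19 r 0.0764 stand deg 14.7 wheel -30.3
[ 0.3981 -0.355   0.1774] out 0.3805 side -0.0471 [-0.9  0.2 -0.1]
top red [366 230   3   6  12] [366.7 232.2] [ 0.5691 -0.0012  0.114 ]
top red [371 231   5   7  18] [372.9 233.5] [ 0.5672 -0.012   0.114 ]
top red [361 236  22  22 311] [372.6 247.1] [ 0.5439 -0.0116  0.114 ]
top red [434 255  12  23 126] [439.3 266.2] [ 0.5132 -0.1248  0.114 ]
scene red [277 256  30  30 463] [288.4 269.1] [ 0.5611 -0.0214  0.114 ]
scene red [293 266   7  20  89] [295.1 277.2] [ 0.5818 -0.0231  0.114 ]
scene red [216 273  14  24 166] [222.4 284.1] [ 0.5135 -0.1253  0.114 ]
```

View pics/z_15.png

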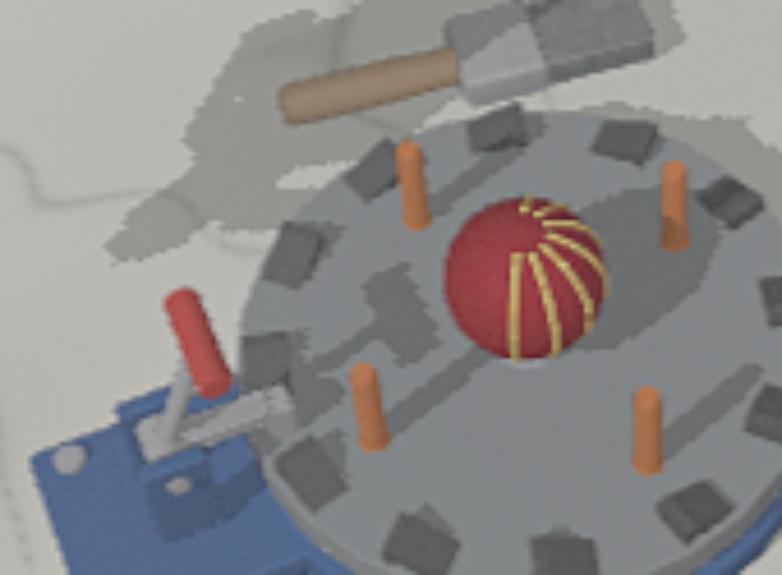

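View pics/cmp.png

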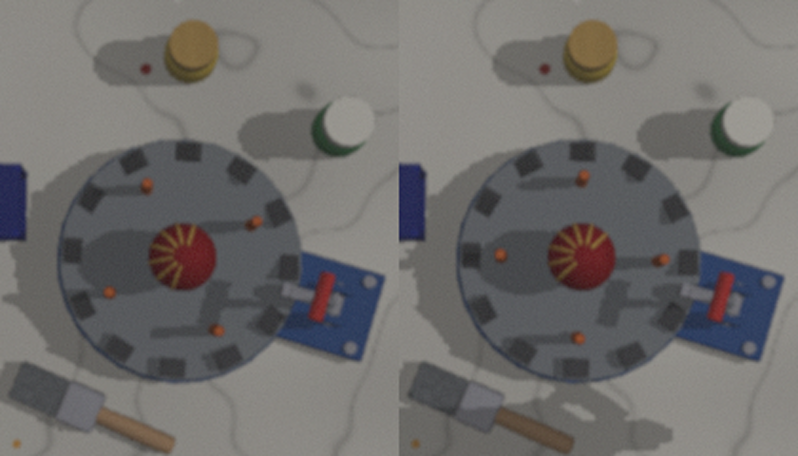

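The bar is back at exactly its starting shut position (222.4, 284.1), so the nose is fully down. The wheel is at about -29.3°, one notch back, and nothing else moved.

```bash
python3 -c "
from rig import close_job;print(close_job())"
```

```text
the job is handed in; nothing more can be done
None
```

The turntable is back one notch and the pawl is shut in the new tooth gap. I handed the job in at about 17 s on the robot's clock.

With the jaws closed and light pushes only, I did the steps in the order asked. I tipped the pawl over until it fell open, pushed post 3 clockwise, then tipped the pawl back so it fell shut. The force readings stayed at noise level, about 2 N or less, throughout.

**Last checks:**
- **Pawl:** the red bar is at the same pixel in the scene view as at the start, (222.4, 284.1), so the nose is fully down.
- **Wheel:** it reads about -29.3° (-0.51 rad) against a target of -30°. The free play is ±4.9°, and the four posts read between -27.9° and -30.3°.
- **Other things:** comparing the top views from before and after, the jars and brush have not moved, nor has the part of the gift box in the crop. The gripper stayed clear of the bauble.

**One disagreement:** the closed fingertip appeared about 40 mm behind the reported tool point, although the description puts the tool point at the very end of the fingers. A trial pass at the stated height went over the bar without moving it, so I used the measured offset from then on, and every push landed as expected.

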